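# Slide the wax carrier under the loupe bridge

## Robot

A 7-joint arm with a two-finger parallel gripper is mounted at the origin on a cart in front of the work surface, level with it; the furniture and walls round the work are solid. World frame = base frame: x ahead of the robot, y to its left, z up, the work surface at z = 0. Lengths are in m, angles in rad, forces in N, time in s.
With the tool pointing down it reaches from about 0.4 to 0.875 m from the base axis. Payload 19.3 kg.
Tool frame: the origin (TCP) lies midway between the tips of the shut fingers; the grasp point (between the pads) lies 19 mm behind it (bot.pinch_z is the distance from the TCP to the grasp point, in m); z points along the fingers, y is the line along which they close (so a half turn about z gives the same grasp; the last joint's range is limited). The gripper opens to 85 mm and grips with 20 to 120 N. Pads are 22 mm wide; open, the fingers measure 114 mm over their backs; the gripper's body (76 mm by 85 mm) begins 54 mm behind the grasp point. The pads swing forward as they close: fully open they stand 13 mm farther back than shut.
Start: joints at [-1.238, 0.521, -0.036, 1.599, 0.021, 1.021, -0.113], TCP at [0.245, 0.575, 0.196] pointing down, gripper open.
Joint ranges: [-2.91, 2.91], [-0.3, 2.13], [-1.5, 1.42], [0.17, 2.43], [-1.26, 4.41], [0.16, 1.93], [-2.52, 2.52]. Speed limits (rad/s): [1.89, 1.89, 2.39, 2.39, 3.01, 3.01, 3.01].

## Interface

Orientations are given as [roll, pitch, yaw] about the fixed x, y, z axes, in that order (R = Rz(yaw) Ry(pitch) Rx(roll)).
In Python, from workcell import observe, viewer, bot gives the robot as it stands. The module is installed in compiled form; this text tells all that it offers.
- The arm moves only by the tool play_rows, never from a script. Its argument "motion" is a list of rows, each a list of 7 numbers: the shift along the tool's x, y, z in cm, then the turn, a rotation vector about the tool's x, y, z in rad, then the opening, from -1 (shut) to 1 (fully open), so that 0 is half open. A call has exactly 5 rows; each row is the pose to reach, as a shift and turn from the pose commanded when the call began, along the tool's axes at that moment; what a row does not reach only later rows make up. A row lasts 1/10 s, in which the tool goes at most 50 mm and 8.59 degrees, less where a joint would pass 70% of its speed; a pose out of reach is approached as far as the arm can. A call with a gripper value outside its range is refused whole. The fingers move at their own pace and stop on an object; "squeeze" is the grip in N (left out, the last holds). Time passes only in rows, so rows that repeat a pose let the fingers close, or fill a call up. It gives the time, the measured TCP pose, the force, the opening and the grip force at its end, in the units of the state.
- observe(): the state, without advancing time (a new reading comes with each control period).
- viewer.grab_frame(name): name is "side" or "top"; returns (picture, depth): 384x512x3 uint8, red, green, blue; 384x512 float32, m along the optical axis (not along the pixel's ray), 0 where there is no reading.
- viewer.camera_info(name): a dict with "fx", "fy", "cx", "cy" (pixels), "R" (3x3) and "t" (3): a world point X has camera coordinates R X + t. Camera axes: x right, y down, z forward; pixel columns grow to the right and rows downward; lengths in m; the calibration is good to about 2 mm. A picture is of the moment at which its call begins. camera_info takes no time and is no camera call.
- bot.job_done(): hands the job in; it is judged then, once.
The state is a dict: "clock": time; "qpos": joint angles; "qd": joint speeds; "joint_efforts": joint torques, N m; "position": TCP position; "tool_rot": TCP orientation; "force": force on the tool from outside, world axes, zero at the start; "moment": the same for the moment, N m; "grip_width": finger opening in m; "finger_force": force on a finger pad.
Only numpy, scipy, OpenCV 4.12 (cv2) and the standard library are available. Lean on these libraries where they do the work, as an engineer would, in place of code of your own. Each camera call takes 0.05 s, during which the arm holds its last target. There are 200 camera calls.

## Task

Push the flat carrier plate, nose first, under the low loupe bridge until its nose rests against the stop at the back, so that the wax pattern in it lies below the loupe. Only push it along the bench with the fingertips: do not pinch, lift or tip it, do not touch the wax, which must stay in its recess, and leave the other things on the bench where they are. Then move the hand clear.

Things in the scene. Friction and masses are not known exactly. Their poses are not given: they have to be found in the camera images.
- bridge: Loupe bridge, fixed: aluminium cheeks carry a blue cross plate with a round black loupe. Origin on the bench straight below the loupe's axis; x runs along the passage from mouth to stop, y across, z up. Passage 97 mm wide, 22 mm high under the cross plate, which covers x = -30 to +30 mm; cross plate's top at 32 mm, loupe's top at 62 mm.
- mouth (a point): Middle of the bridge's mouth, on the bench at bridge x = -30 mm. From here two 18 mm high guide wings flare outward by 25 degrees toward the incoming plate, to about bridge x = -60 mm (tips 124 mm apart inside, 137 mm outside).
- stop (a point): Foot of the middle of the dark steel stop bar's face, on the bench at bridge x = +40 mm; the bar is 14 mm high and spans the passage.
- carrier: Flat aluminium carrier plate with a red rear end, loose on the bench, 140 (x) x 92 (y) x 12 mm thick, about 0.35 kg. Origin at the centre of its underside; x points to its nose (the plain aluminium end, at x = +70 mm), the red end is at x = -70 mm; z up. A shallow recess, 37x40 mm and 4 mm deep, centred at x = +30 mm, holds the wax pattern.
- nest (a point): Centre of the floor of the recess in the carrier, 30 mm ahead of the carrier's middle and 8 mm above its underside; axes as the carrier's. It lies exactly below the loupe when the nose touches the stop.
- wax: Turquoise faceted wax pattern, 31x34x10 mm, lying loose in the carrier's recess (about 3 mm play all round), its top 6 mm above the carrier's top face. Origin at the centre of its underside.
- red_pot: Bystander: glass pot of beads with a red cap, 36 mm wide, 36 mm high. Origin at the centre of its underside.
- blue_pot: Bystander: glass pot of beads with a blue cap, 27 mm wide, 50 mm high. Origin at the centre of its underside.
- battery: Bystander: black and orange round battery lying down, 14x50x14 mm. Origin at the centre of its underside.
- dish: Bystander: small turquoise round dish, 35 mm wide, 9 mm high. Origin at the centre of its underside.
- pliers: Bystander: small pliers with red handles lying flat, 55x129x12 mm. Origin at the centre of its underside.

How it is judged:
At the end, for the whole second after the job is handed in: The recess's centre lies below the loupe within 4 mm along the passage (the nose at the stop) and 5 mm across it, the carrier flat on the bench and in line with the passage within 0.08 rad, the wax pattern flat in its recess within 7 mm of its centre, all at rest (x of nest in the frame of bridge between -0.004 and 0.004 m and y of nest in the frame of bridge between -0.005 and 0.005 m and angle between the x axis of carrier and the x axis of bridge, either way round below 0.08 rad and angle between carrier's own z axis and vertical below 0.03 rad and height (world z) of carrier below 0.003 m and distance between wax and nest below 0.007 m and angle between wax's own z axis and vertical below 0.1 rad and linear speed of each of carrier, wax below 0.005 m/s); the robot touches nothing.
It fails at once if the carrier is lifted off the bench or tipped (more than 6 mm, or 0.1 rad) (height (world z) of carrier above 0.006 m or angle between carrier's own z axis and vertical above 0.1 rad).
It fails at once if the wax pattern leaves its recess or tips (more than 8 mm from its centre, or 0.25 rad) (distance between wax and nest above 0.008 m or angle between wax's own z axis and vertical above 0.25 rad).
It fails at once if the robot touches the wax pattern (contact force between any of the fingers, the arm and wax above 0.3 N).
It fails at once if a bystander is pushed more than 15 mm (distance of any of red_pot, blue_pot, battery, dish, pliers from where it was at the start of the episode above 0.015 m).
It also fails if it takes over 53 s, if anything falls off the work surface, if the arm or the gripper's body presses on something with over 40 N, if the wrist force passes 120 N, or if a joint passes its speed limit or range.

## Working session

There is one attempt and no reset: what is moved stays moved. The work goes in short steps, Python scripts to look and compute and a tool call to move; the robot and the scene stay as the last step left them, time stands still between calls to the robot, and variables do not carry over. Pictures are saved under pics/ and viewed, at most 10 in all, crops included, and the job is handed in when it is done.

Besides the shell and the picture viewer there is one more tool, called after ">>>" as name([rows], argument=value, ...), one row to a line, values as JSON. play_rows: Moves the arm, as the interface text tells. Its arguments: {"type":"object","properties":{"motion":{"type":"array"},"squeeze":{"type":"number"}},"required":["motion"]}

```bash
mkdir -p pics; python3 - <<'E'
from workcell import observe, viewer, bot
import cv2,numpy as np
for n in("top","side"):
    p,d=viewer.grab_frame(n); cv2.imwrite(f"pics/{n}0.png",p[:,:,::-1]); np.savez(f"{n}0.npz",p=p,d=d)
    print(n,viewer.camera_info(n))
s=observe();print(s)
E
```

```text
top {'fx': 480.7821525064061, 'fy': 480.7821525064061, 'cx': 249.87485653304861, 'cy': 189.1363624151889, 'R': array([[ 0.00237021, -0.99999481,  0.002183  ],
       [-0.99842275, -0.00248892, -0.0560876 ],
       [ 0.05609274, -0.00204662, -0.99842347]]), 't': array([-0.00707956,  0.52925606,  1.68620196])}
side {'fx': 366.4683716299949, 'fy': 366.4683716299949, 'cx': 254.78812079436483, 'cy': 192.13069218559485, 'R': array([[-0.96581992, -0.25889489,  0.01285769],
       [-0.14359985,  0.49309251, -0.85804363],
       [ 0.21580308, -0.83056199, -0.51341583]]), 't': array([0.49703009, 0.12266319, 0.98755542])}
{'clock': 0.1, 'qpos': array([-1.2382077 ,  0.52196915, -0.03631352,  1.59993512,  0.0211779 ,
        1.02111085, -0.11278049]), 'qd': array([-0.0007937 , -0.00183609, -0.00013097, -0.00072558,  0.00222421,
       -0.00080578,  0.00079092]), 'joint_efforts': array([ 3.00362182e-03, -9.28483486e+01,  1.98366769e+00, -3.70524359e+01,
        1.81101967e-02,  5.49240576e-03, -2.92772006e-05]), 'position': array([0.24489368, 0.57465725, 0.19597996]), 'tool_rot': array([-3.14055607e+00,  6.08539629e-05,  2.73878869e+00]), 'force': array([ 0.01430107,  0.04606298, -0.35793455]), 'moment': array([ 0.03815809, -0.02265674,  0.01255935]), 'finger_force': 0.0, 'grip_width': 0.08547711350423708}
```

View pics/top0.png

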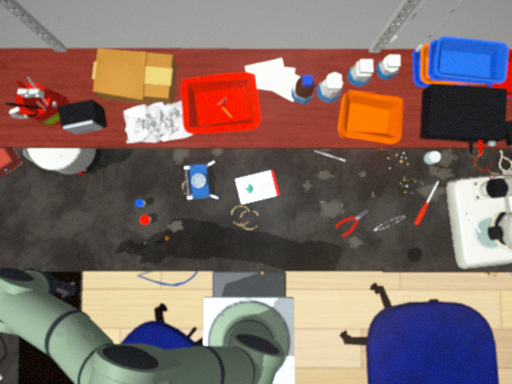

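View pics/side0.png

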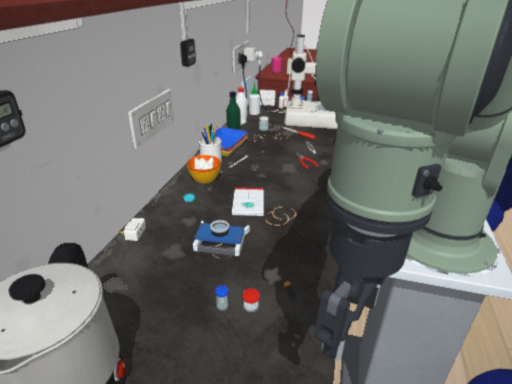

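Top: bridge at about (199,181), carrier at (257,187) with its red end to the right and wax at (249,189). Pots sit at (140,203) and (145,219), and the pliers at (350,223). The side view shows the same, with the bridge at (220,235) and the carrier at (248,202). Next I enlarge both.

```bash
python3 - <<'E'
import cv2,numpy as np
a=cv2.imread("pics/top0.png")[150:240,165:305]; b=cv2.imread("pics/side0.png")[175:265,175:305]
a=cv2.resize(a,None,fx=5,fy=5,interpolation=cv2.INTER_CUBIC)[:300*2]; b=cv2.resize(b,None,fx=6,fy=6,interpolation=cv2.INTER_CUBIC)
cv2.imwrite("pics/tc.png",a);cv2.imwrite("pics/sc.png",b)
E
```

```text
(no output)
```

View pics/tc.png

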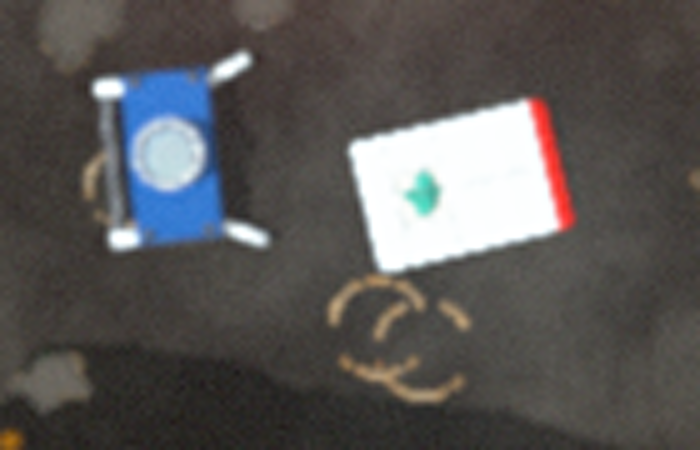

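View pics/sc.png

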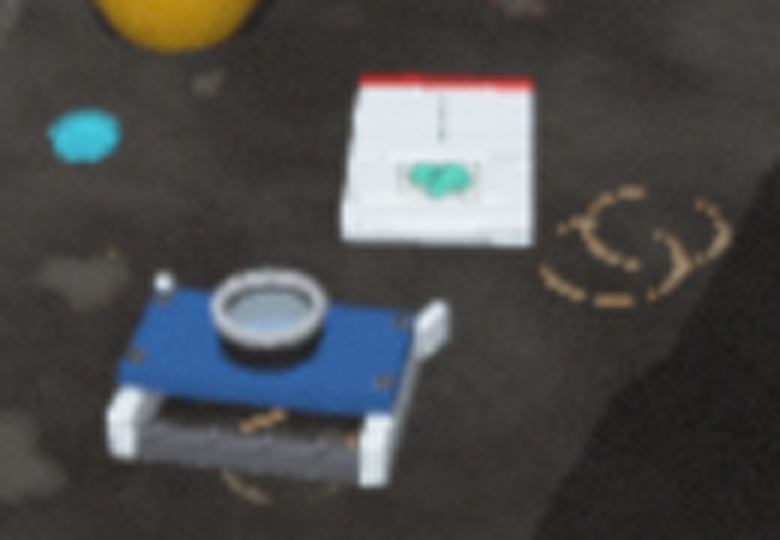

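The crops show the bridge mouth (wings) facing the carrier, the stop bar on the far (+y) side, and the carrier skewed by about 13°. Next I measure both.

```bash
cat > h.py <<'E'
import cv2,numpy as np
from workcell import observe, viewer, bot
def ray(n,uv,z):
    c=viewer.camera_info(n);R,t=c["R"],c["t"];uv=np.atleast_2d(uv).astype(float)
    d=np.c_[(uv[:,0]-c["cx"])/c["fx"],(uv[:,1]-c["cy"])/c["fy"],np.ones(len(uv))]@R
    o=-R.T@t
    return o[:2]+d[:,:2]*((z-o[2])/d[:,2])[:,None]
def biggest(m,roi):
    k=np.zeros(m.shape,np.uint8);x0,y0,x1,y1=roi;k[y0:y1,x0:x1]=m[y0:y1,x0:x1]
    k=cv2.resize(k*255,None,fx=8,fy=8,interpolation=cv2.INTER_CUBIC)
    cs,_=cv2.findContours((k>127).astype(np.uint8),cv2.RETR_EXTERNAL,cv2.CHAIN_APPROX_NONE)
    c=max(cs,key=cv2.contourArea)[:,0]
    return (c+.5)/8-.5
def rect(n,m,roi,z):
    P=ray(n,biggest(m,roi),z).astype(np.float32)
    (c,s,a)=cv2.minAreaRect(P*1000)
    b=cv2.boxPoints(((c),s,a)); i=np.argmax([np.linalg.norm(b[k]-b[k-3]) for k in range(4)])
    e=b[i]-b[i-3]; ang=np.arctan2(e[1],e[0]) # long side
    return np.array(c),np.array(s),np.degrees(ang)%180
def masks(p):
    r,g,b=[p[:,:,i].astype(int) for i in range(3)]
    h=cv2.cvtColor(p,cv2.COLOR_RGB2HSV);H,S,V=[h[:,:,i].astype(int) for i in range(3)]
    return dict(blue=(H>98)&(H<125)&(S>120),red=((H<8)|(H>172))&(S>130)&(V>120),
      white=(V>150)&(S<60),wax=(H>70)&(H<95)&(S>70)&(V>90),car=((V>150)&(S<60))|(((H<8)|(H>172))&(S>80)&(V>120))|((H>70)&(H<95)&(V>90)))
E
python3 - <<'E'
from h import *
for n,rb,rc in(("top",(175,150,220,215),(228,160,290,210)),("side",(185,215,255,255),(225,180,270,220))):
    p=np.load(n+"0.npz")["p"];M={k:v.astype(np.uint8) for k,v in masks(p).items()}
    print(n,"bridge",rect(n,M["blue"],rb,.032))
    print(" carrier",rect(n,M["car"],rc,.012));print(" red",rect(n,M["red"],rc,.012)); 
    w=ray(n,biggest(M["wax"],rc),.018);print(" wax",w.mean(0))
E
```

```text
top bridge (array([557.29467773, 173.87011719]), array([122.58053589,  67.89679718]), np.float32(7.514328))
 carrier (array([538.41937256, -29.36430359]), array([103.85102844, 150.72328186]), np.float32(103.63366))
 red (array([553.9776001 , -96.01907349]), array([95.4227829 , 13.57586288]), np.float32(14.063263))
 wax [ 0.53200129 -0.00340753]
side bridge (array([561.14215088, 182.31639099]), array([120.1918335 ,  78.79331207]), np.float32(6.825592))
 carrier (array([540.42785645, -20.94023895]), array([ 97.44708252, 163.94340515]), np.float32(103.6573))
 red (array([561.13684082, -94.76354218]), array([89.70392609, 13.61273193]), np.float32(16.264404))
 wax [0.5329898  0.01022773]
```

```bash
python3 - <<'E'
from h import *
for n in("top","side"):
    c=viewer.camera_info(n);print(n,"cam",(-c["R"].T@c["t"]).round(3))
    d=np.load(n+"0.npz")["d"]
    for u,v in ([(200,140),(260,143),(300,145),(300,152),(220,152)] if n=="top" else [(150,160),(100,200),(10,50),(60,15)]):
        z=d[v,u];X=c["R"].T@(np.array([(u-c["cx"])/c["fx"]*z,(v-c["cy"])/c["fy"]*z,z])-c["t"]);print((u,v),X.round(3))
p=np.load("top0.npz")["p"];M=masks(p)
# white parts of the bridge (posts, wings), z~18-32mm
k=np.zeros((384,512),np.uint8);k[155:205,180:222]=M["white"][155:205,180:222]
nn,l,st,ce=cv2.connectedComponentsWithStats(k)
for i in range(1,nn):
    if st[i,4]>3: print(st[i,4],ce[i].round(1),(ray("top",ce[i],.02)*1000).round(1))
E
```

```text
top cam [ 0.434 -0.002  1.713]
(200, 140) [0.614 0.114 0.579]
(260, 143) [ 0.607 -0.028  0.579]
(300, 145) [ 0.603 -0.123  0.579]
(300, 152) [ 0.663 -0.185  0.003]
(220, 152) [0.663 0.101 0.002]
side cam [0.285 0.888 0.606]
(150, 160) [ 0.846 -0.001  0.114]
(100, 200) [0.842 0.25  0.123]
(10, 50) [0.842 0.372 0.491]
(60, 15) [0.601 0.52  0.564]
27 [210.6 162.9] [[621.6 133.4]]
21 [186.4 167.4] [[605.3 218.9]]
150 [198.6 180.3] [[559.7 175.3]]
25 [189.3 197.2] [[500.  207.5]]
26 [213.8 196.3] [[503.5 121.1]]
```

```bash
cat > go.py <<'E'
import sys,numpy as np
from workcell import observe
from scipy.spatial.transform import Rotation as Ro
s=observe();p=s["position"];R=Ro.from_euler("xyz",s["tool_rot"])
x,y,z,yaw=map(float,sys.argv[1:5])
T=Ro.from_euler("xyz",[np.pi,0,np.radians(yaw)])
print("t",s["clock"],"shift cm",(R.inv().apply(np.array([x,y,z])/1000-p)*100).round(2),"rot",(R.inv()*T).as_rotvec().round(3))
E
python3 go.py 420 250 130 186.3;python3 go.py 454 -39 120 186.3
```

```text
t 0.1 shift cm [-28.84 -23.     6.62] rot [-0.001 -0.    -0.513]
t 0.1 shift cm [-43.29 -48.25   7.65] rot [-0.001 -0.    -0.513]
```

>>> play_rows([
  [-3,-2.4,0.8,0,0,-0.1,1],
  [-6.5,-5,1.6,0,0,-0.2,1],
  [-10,-8,2.4,0,0,-0.3,1],
  [-13.5,-11,3.2,0,0,-0.4,1],
  [-17,-14,4,0,0,-0.513,1],
])

```text
clock: 0.6
position: [0.3469, 0.3777, 0.1561]
tool_rot: [-3.141, -0.0, -3.027]
force: [1.2, -0.6, 1.0]
grip_width: 0.0851
finger_force: 0.0
```

```bash
python3 go.py 420 250 130 186.3;python3 go.py 454 -39 120 186.3
```

```text
t 0.6 shift cm [ -5.8  -13.52   2.61] rot [-0.    -0.     0.005]
t 0.6 shift cm [ -5.88 -42.62   3.62] rot [-0.    -0.     0.005]
```

>>> play_rows([
  [-2,-4.3,0.8,0,0,0,1],
  [-4,-8.6,1.6,0,0,0,1],
  [-5.8,-13,2.4,0,0,0,1],
  [-5.8,-17.5,2.6,0,0,0,1],
  [-5.8,-22,2.8,0,0,0,1],
])

```text
clock: 1.1
position: [0.4284, 0.1652, 0.1281]
tool_rot: [-3.141, -0.001, -3.032]
force: [1.2, 0.0, -0.2]
grip_width: 0.0855
finger_force: 0.0
```

>>> play_rows([
  [0,-4.3,0.2,0,0,0,1],
  [0,-8.6,0.4,0,0,0,1],
  [0,-13,0.6,0,0,0,1],
  [0,-17.5,0.8,0,0,0,1],
  [0,-20.6,0.8,0,0,0,1],
])

```text
clock: 1.6
position: [0.4506, -0.0405, 0.1202]
tool_rot: [-3.141, -0.001, -3.033]
force: [1.0, -0.2, -0.1]
grip_width: 0.0851
finger_force: 0.0
```

```bash
python3 go.py 454 -39 -8 186.3
```

```text
t 1.6 shift cm [-0.36  0.12 12.82] rot [-0.    -0.001 -0.002]
```

>>> play_rows([
  [0,0.1,4,0,0,0,1],
  [0,0.1,8,0,0,0,1],
  [0,0.1,10.5,0,0,0,1],
  [0,0.1,12,0,0,0,1],
  [0,0.1,12.5,0,0,0,1],
])

```text
clock: 2.1
position: [0.4499, -0.0365, -0.006]
tool_rot: [3.141, -0.003, -3.031]
force: [-0.1, -0.0, 0.2]
grip_width: 0.0854
finger_force: 0.0
```

```bash
python3 - <<'E'
from h import *
for n,r in(("top",(165,150,305,240)),("side",(175,165,335,285))):
    p,d=viewer.grab_frame(n);np.savez(n+"1.npz",p=p,d=d)
    M={k:v.astype(np.uint8) for k,v in masks(p).items()}
    x0,y0,x1,y1=r; cv2.imwrite(f"pics/{n}1.png",cv2.resize(p[y0:y1,x0:x1,::-1],None,fx=5,fy=5,interpolation=cv2.INTER_CUBIC))
E
python3 go.py 522.6 -31 -6 186.3
```

```text
t 2.2 shift cm [-7.22 -0.25  0.11] rot [ 0.    -0.001  0.   ]
```

View pics/side1.png

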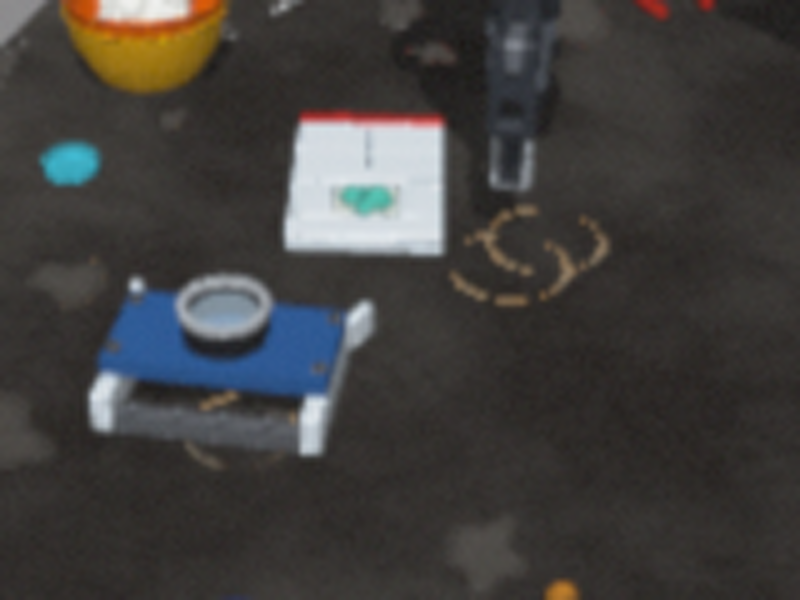

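The side crop shows the open fingers low beside the carrier's -x edge at (510,190), with nothing touched. Now I push sideways.

>>> play_rows([
  [-0.7,-0.2,0,0,0,0,1],
  [-1.4,-0.2,0,0,0,0,1],
  [-2.0,-0.2,0,0,0,0,1],
  [-2.6,-0.2,0,0,0,0,1],
  [-3.2,-0.2,0,0,0,0,1],
])

```text
clock: 2.7
position: [0.4837, -0.0349, -0.0043]
tool_rot: [-3.142, 0.0, -3.031]
force: [-0.5, -0.3, 0.1]
grip_width: 0.0852
finger_force: 0.0
```

>>> play_rows([
  [-0.6,0,0,0,0,0,1],
  [-1.2,0,0,0,0,0,1],
  [-1.8,0,0,0,0,0,1],
  [-2.4,0,0,0,0,0,1],
  [-2.8,0,0,0,0,0,1],
])

```text
clock: 3.2
position: [0.5113, -0.0318, -0.0045]
tool_rot: [-3.142, 0.0, -3.031]
force: [-0.3, 0.3, -0.3]
grip_width: 0.0854
finger_force: 0.0
```

```bash
cat >> h.py <<'E'
A=np.radians(96.3);D=np.array([np.cos(A),np.sin(A)]);N=np.array([np.sin(A),-np.cos(A)]) # along, to +x side
B=np.array([557.3,173.9])
def look(i,rc=(222,155,300,212)):
    p,d=viewer.grab_frame("top");np.savez(f"top{i}.npz",p=p,d=d)
    M={k:v.astype(np.uint8) for k,v in masks(p).items()}
    c,s,a=rect("top",M["car"],rc,.012); r=rect("top",M["red"],rc,.012); w=ray("top",biggest(M["wax"],rc),.018).mean(0)*1000
    for nm,q in(("car",c),("red",r[0]),("wax",w)): print(nm,q.round(1),"along %.1f across %.1f"%((q-B)@D,(q-B)@N))
    print("size",s,"ang",a,"redang",r[2],"from red->wax",np.degrees(np.arctan2(*(w-r[0])[::-1])))
E
python3 -c "
from h import *
look(2)";python3 go.py 522.6 -31 -6 186.3
```

```text
t 3.25 shift cm [-1.09 -0.05  0.15] rot [0.    0.001 0.   ]Traceback (most recent call last):
  File "<string>", line 3, in <module>
    look(2)
    ~~~~^^^
  File "h.py", line 30, in look
    c,s,a=rect("top",M["car"],rc,.012); r=rect("top",M["red"],rc,.012); w=ray("top",biggest(M["wax"],rc),.018).mean(0)*1000
                                          ~~~~^^^^^^^^^^^^^^^^^^^^^^^^
  File "h.py", line 15, in rect
    P=ray(n,biggest(m,roi),z).astype(np.float32)
            ~~~~~~~^^^^^^^
  File "h.py", line 12, in biggest
    c=max(cs,key=cv2.contourArea)[:,0]
      ~~~^^^^^^^^^^^^^^^^^^^^^^^^
ValueError: max() iterable argument is empty
```

```bash
python3 - <<'E'
from h import *
p,d=viewer.grab_frame("side");np.savez("side2.npz",p=p,d=d)
cv2.imwrite("pics/side2.png",cv2.resize(p[165:285,175:335,::-1],None,fx=5,fy=5,interpolation=cv2.INTER_CUBIC))
E
```

```text
(no output)
```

View pics/side2.png

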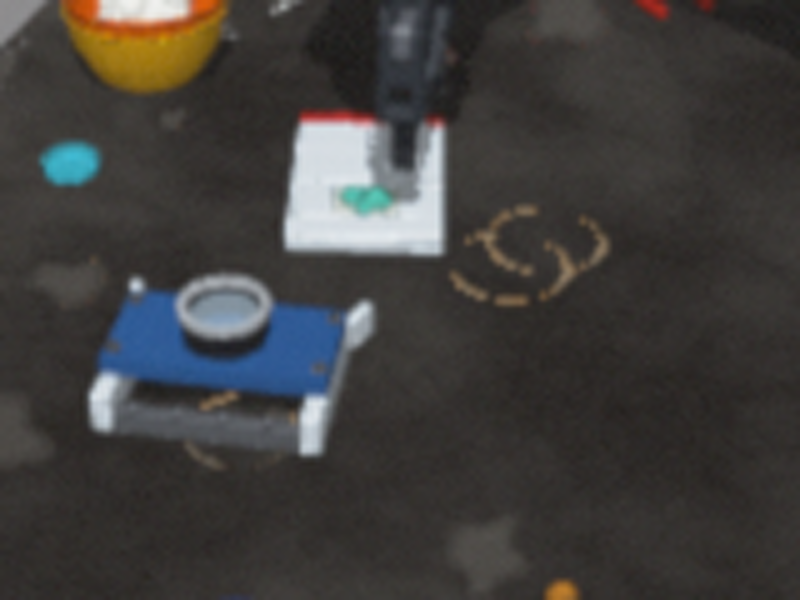

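The view shows the tips above the carrier (crop (400,195)) and the carrier unmoved, so the open tips sit higher than I assumed. I back off and find the bench by touch.

>>> play_rows([
  [0.3,0,-0.5,0,0,0,1],
  [1.5,0,-0.5,0,0,0,1],
  [3.5,0,-0.5,0,0,0,1],
  [5.5,0,-0.5,0,0,0,1],
  [7,0,0,0,0,0,1],
])

```text
clock: 3.8
position: [0.4398, -0.0399, -0.0038]
tool_rot: [-3.141, 0.0, -3.032]
force: [0.1, 0.6, -0.7]
grip_width: 0.0853
finger_force: 0.0
```

>>> play_rows([
  [0,0,0.2,0,0,0,0.3],
  [0,0,0.3,0,0,0,0.3],
  [0,0,0.4,0,0,0,0.3],
  [0,0,0.4,0,0,0,0.3],
  [0,0,0.4,0,0,0,0.3],
])

```text
clock: 4.3
position: [0.4415, -0.0396, -0.0085]
tool_rot: [-3.142, 0.0, -3.031]
force: [0.6, 0.2, -0.3]
grip_width: 0.0555
finger_force: 0.0
```

>>> play_rows([
  [0,0,0.1,0,0,0,0.3],
  [0,0,0.2,0,0,0,0.3],
  [0,0,0.3,0,0,0,0.3],
  [0,0,0.3,0,0,0,0.3],
  [0,0,0.3,0,0,0,0.3],
])

```text
clock: 4.8
position: [0.4412, -0.0396, -0.0115]
tool_rot: [-3.142, -0.0, -3.031]
force: [0.1, -0.1, -0.6]
grip_width: 0.0556
finger_force: 0.0
```

>>> play_rows([
  [0,0,0.15,0,0,0,0.3],
  [0,0,0.3,0,0,0,0.3],
  [0,0,0.4,0,0,0,0.3],
  [0,0,0.4,0,0,0,0.3],
  [0,0,0.4,0,0,0,0.3],
])

```text
clock: 5.3
position: [0.4411, -0.0396, -0.0155]
tool_rot: [-3.142, -0.0, -3.031]
force: [0.2, 0.2, -0.1]
grip_width: 0.0556
finger_force: 0.0
```

```bash
python3 - <<'E'
from h import *
p,d=viewer.grab_frame("side");np.savez("side3.npz",p=p,d=d)
cv2.imwrite("pics/side3.png",cv2.resize(p[150:230,225:335,::-1],None,fx=7,fy=7,interpolation=cv2.INTER_CUBIC))
c=viewer.camera_info("side")
def pr(X): q=c["R"]@np.array(X)+c["t"];return (q[:2]/q[2]*c["fx"]+[c["cx"],c["cy"]]).round(1)
# where the near finger's tip should appear, for tip heights
for z in(0,.01,.02): print(z,pr([.441,-.0396+.028,z]),pr([.441,-.0396+.042,z]))
v=d[150:230,225:335]
for (u,vv) in [(u,v) for v in range(180,212,2) for u in (272,276,280)]:
    z=d[vv,u];X=c["R"].T@(np.array([(u-c["cx"])/c["fx"]*z,(vv-c["cy"])/c["fy"]*z,z])-c["t"]);print((u,vv),(X*1000).round(0),end=" ")
    if u==280:print()
E
```

```text
0 [279.6 210.1] [278.7 212.7]
0.01 [279.8 207.3] [278.8 209.8]
0.02 [280.  204.5] [279. 207.]
(272, 180) [ 503. -185.    1.] (276, 180) [449.  30. 123.] (280, 180) [438.  27. 124.] 
(272, 182) [ 502. -178.   -3.] (276, 182) [448.  32. 118.] (280, 182) [438.  28. 118.] 
(272, 184) [ 498. -161.   -1.] (276, 184) [448.  31. 112.] (280, 184) [437.  27. 111.] 
(272, 186) [ 495. -147.   -1.] (276, 186) [448.  27. 103.] (280, 186) [438.  24. 103.] 
(272, 188) [ 492. -133.    0.] (276, 188) [448.  25.  96.] (280, 188) [437.  26.  98.] 
(272, 190) [ 489. -121.   -0.] (276, 190) [448.  25.  89.] (280, 190) [453. -64.  38.] 
(272, 192) [ 487. -110.   -1.] (276, 192) [448.  24.  82.] (280, 192) [438.  14.  78.] 
(272, 194) [484. -98.  -1.] (276, 194) [448.  23.  75.] (280, 194) [437.  20.  75.] 
(272, 196) [481. -86.  -1.] (276, 196) [469. -88.  -1.] (280, 196) [440.   2.  58.] 
(272, 198) [478. -74.  -1.] (276, 198) [466. -79.  -2.] (280, 198) [440.  -1.  49.] 
(272, 200) [476. -63.  -1.] (276, 200) [464. -68.  -2.] (280, 200) [439.   3.  45.] 
(272, 202) [473. -51.  -1.] (276, 202) [462. -56.  -2.] (280, 202) [439.   0.  36.] 
(272, 204) [471. -39.  -1.] (276, 204) [459. -43.  -1.] (280, 204) [439.  -1.  28.] 
(272, 206) [468. -28.  -1.] (276, 206) [456. -32.  -1.] (280, 206) [445. -38.  -3.] 
(272, 208) [466. -19.  -2.] (276, 208) [454. -23.  -2.] (280, 208) [443. -27.  -3.] 
(272, 210) [463.  -4.   1.] (276, 210) [452. -12.  -2.] (280, 210) [441. -18.  -3.]
```

View pics/side3.png

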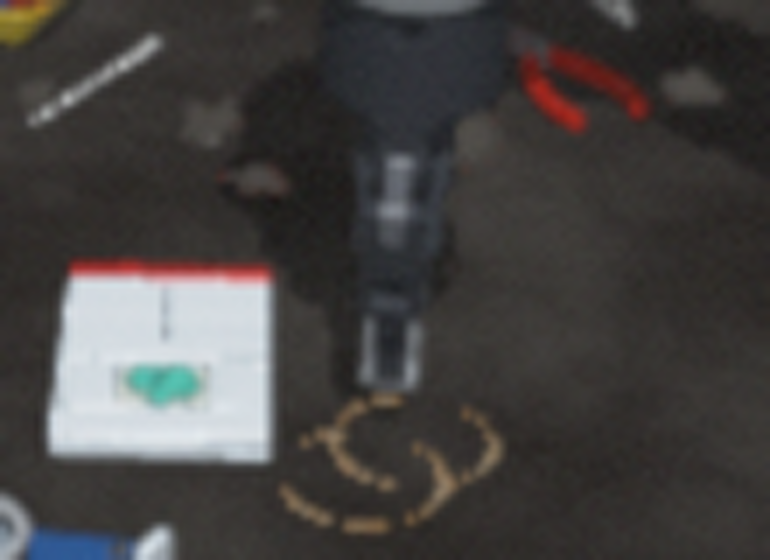

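The picture shows the fingertip's end at crop (390,388). By ray and depth that is about 22 mm above the bench, so I keep lowering until a gentle touch.

>>> play_rows([
  [0,0,0.2,0,0,0,0.3],
  [0,0,0.5,0,0,0,0.3],
  [0,0,0.8,0,0,0,0.3],
  [0,0,1.0,0,0,0,0.3],
  [0,0,1.2,0,0,0,0.3],
])

```text
clock: 5.85
position: [0.4411, -0.0396, -0.0278]
tool_rot: [-3.142, -0.0, -3.031]
force: [-0.3, 0.3, 0.1]
grip_width: 0.0555
finger_force: 0.0
```

>>> play_rows([
  [0,0,0.1,0,0,0,0.3],
  [0,0,0.2,0,0,0,0.3],
  [0,0,0.3,0,0,0,0.3],
  [0,0,0.3,0,0,0,0.3],
  [0,0,0.3,0,0,0,0.3],
])

```text
clock: 6.35
position: [0.4412, -0.0396, -0.0305]
tool_rot: [-3.142, -0.0, -3.031]
force: [-0.7, 0.8, -0.6]
grip_width: 0.0557
finger_force: 0.0
```

>>> play_rows([
  [0,0,0.1,0,0,0,0.3],
  [0,0,0.2,0,0,0,0.3],
  [0,0,0.3,0,0,0,0.3],
  [0,0,0.3,0,0,0,0.3],
  [0,0,0.3,0,0,0,0.3],
])

```text
clock: 6.85
position: [0.4411, -0.0396, -0.0335]
tool_rot: [-3.142, -0.0, -3.031]
force: [0.3, -0.3, 0.8]
grip_width: 0.0556
finger_force: 0.0
```

```bash
python3 - <<'E'
from h import *
p,d=viewer.grab_frame("side");c=viewer.camera_info("side")
print(observe()["position"],observe()["force"])
for vv in range(198,216,2):
  for u in (277,280,283):
    z=d[vv,u];X=c["R"].T@(np.array([(u-c["cx"])/c["fx"]*z,(vv-c["cy"])/c["fy"]*z,z])-c["t"]);print((u,vv),(X*1000).round(0),p[vv,u],end=" ")
  print()
E
```

```text
[ 0.44114051 -0.03959657 -0.03350979] [0.18370695 0.82808899 0.00437029]
(277, 198) [446.  17.  59.] [50 53 57] (280, 198) [436.  21.  63.] [62 63 72] (283, 198) [427.  23.  66.] [49 52 56] 
(277, 200) [444.  22.  55.] [57 60 65] (280, 200) [436.  21.  56.] [45 49 52] (283, 200) [428.  18.  56.] [55 57 61] 
(277, 202) [448.  -1.  34.] [81 84 87] (280, 202) [440.  -3.  34.] [35 38 41] (283, 202) [431.  -5.  35.] [118 121 125] 
(277, 204) [449.  -5.  24.] [85 88 90] (280, 204) [438.   4.  32.] [37 40 43] (283, 204) [431.  -5.  27.] [128 132 139] 
(277, 206) [448.  -5.  18.] [86 91 94] (280, 206) [438.   3.  25.] [47 47 52] (283, 206) [431.  -7.  19.] [129 133 140] 
(277, 208) [448.  -2.  12.] [91 93 97] (280, 208) [438.   3.  18.] [53 57 62] (283, 208) [430.  -1.  16.] [125 130 135] 
(277, 210) [448.  -4.   4.] [66 67 67] (280, 210) [439.  -5.   5.] [76 77 80] (283, 210) [432. -16.  -0.] [103 107 109] 
(277, 212) [447.  -0.  -0.] [51 47 45] (280, 212) [438.  -5.  -2.] [56 52 50] (283, 212) [430.  -7.  -2.] [57 53 51] 
(277, 214) [444.  10.  -1.] [52 48 47] (280, 214) [436.   7.  -1.] [55 52 50] (283, 214) [428.   2.  -3.] [66 62 55]
```

Tips are now 4–5 mm above the bench. I push sideways again.

>>> play_rows([
  [-1.0,0,0,0,0,0,0.3],
  [-2.0,0,0,0,0,0,0.3],
  [-2.8,0,0,0,0,0,0.3],
  [-3.4,0,0,0,0,0,0.3],
  [-4.0,0,0,0,0,0,0.3],
])

```text
clock: 7.4
position: [0.4813, -0.0351, -0.0336]
tool_rot: [3.142, -0.0, -3.031]
force: [-2.6, 1.4, 0.7]
grip_width: 0.0549
finger_force: 0.9
```

>>> play_rows([
  [-0.6,0,0,0,0,0,0.3],
  [-1.2,0,0,0,0,0,0.3],
  [-1.8,0,0,0,0,0,0.3],
  [-2.3,0,0,0,0,0,0.3],
  [-2.7,0,0,0,0,0,0.3],
])

```text
clock: 7.9
position: [0.5081, -0.0323, -0.0335]
tool_rot: [-3.141, -0.0, -3.032]
force: [-2.7, 0.2, 0.6]
grip_width: 0.0554
finger_force: 1.3
```

```bash
cat >> h.py <<'E'
def side(i,rc=(190,175,272,222),z=.012):
    p,d=viewer.grab_frame("side");np.savez(f"side{i}.npz",p=p,d=d)
    M={k:v.astype(np.uint8) for k,v in masks(p).items()}
    r=rect("side",M["red"],rc,z);w=ray("side",biggest(M["wax"],rc),.018).mean(0)*1000
    print("side red",r[0].round(1),r[2],"across %.1f"%((r[0]-B)@N),"wax",w.round(1),"along %.1f across %.1f"%((w-B)@D,(w-B)@N),"red->wax",np.degrees(np.arctan2(*(w-r[0])[::-1])))
    return p
E
python3 - <<'E'
from h import *
p=side(4)
cv2.imwrite("pics/side4.png",cv2.resize(p[165:265,175:305,::-1],None,fx=6,fy=6,interpolation=cv2.INTER_CUBIC))
E
```

```text
side red [593.4 -95.4] 6.0256805 across 6.3 wax [560.1   7.4] along -165.9 across -15.4 red->wax 107.93796080979175
```

View pics/side4.png

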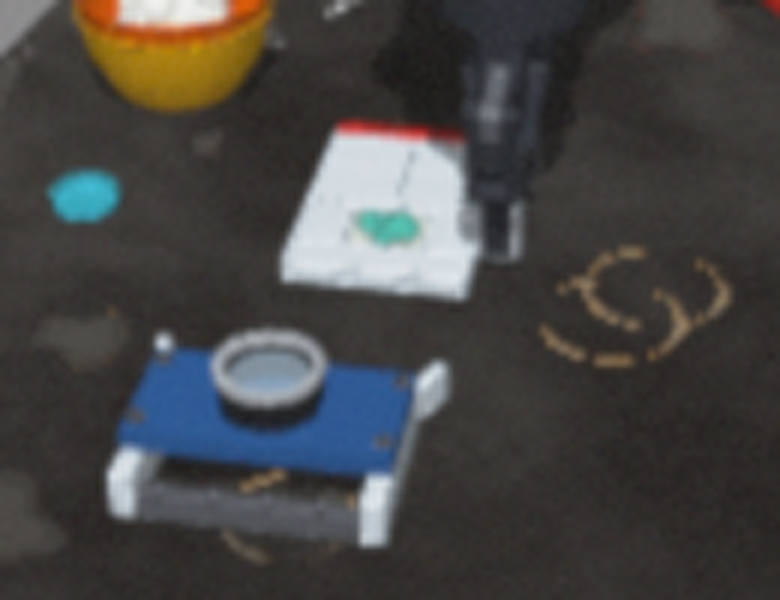

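The carrier (wax at crop (388,228)) is now square with the fingers and following. About 16 mm remain.

>>> play_rows([
  [-0.5,0,0,0,0,0,0.3],
  [-1.0,0,0,0,0,0,0.3],
  [-1.4,0,0,0,0,0,0.3],
  [-1.65,0,0,0,0,0,0.3],
  [-1.65,0,0,0,0,0,0.3],
])

```text
clock: 8.45
position: [0.5247, -0.0303, -0.0335]
tool_rot: [-3.142, 0.001, -3.031]
force: [0.1, 0.1, -0.7]
grip_width: 0.0556
finger_force: 0.0
```

>>> play_rows([
  [1.5,0,0,0,0,0,0.3],
  [3,0,-1,0,0,0,0.3],
  [4.5,-2,-5,0,0,0,0.3],
  [6,-6,-9,0,0,0,0.3],
  [6,-10,-11,0,0,0,0.3],
])

```text
clock: 8.95
position: [0.4748, -0.1343, 0.0773]
tool_rot: [-3.141, 0.001, -3.029]
force: [1.3, -0.0, 0.6]
grip_width: 0.0555
finger_force: 0.0
```

```bash
python3 - <<'E'
from h import *
side(5)
try: look(5)
except Exception as e: print(e)
E
python3 go.py 591 -135 80 96.3
```

```text
side red [591.4 -95.3] 5.9722443 across 4.3 wax [577.1   8.4] along -166.7 across 1.5 red->wax 97.85615243712654
car [579.6 -31.7] along -206.8 across -0.4
red [587. -99.] along -274.6 across -0.4
wax [576.9  -4.5] along -179.4 across -0.1
size [103.8632431  149.40647888] ang 96.46604 redang 6.2942657 from red->wax 96.11836012457049
t 9.05 shift cm [-11.41  -0.65  -0.08] rot [1.000e-03 7.000e-03 1.564e+00]
```

>>> play_rows([
  [-1,0,0,0,0,0.14,0.3],
  [-2,0,0,0,0,0.28,0.3],
  [-3,0,0,0,0,0.42,0.3],
  [-4,0,0,0,0,0.56,0.3],
  [-5,0,0,0,0,0.7,0.3],
])

```text
clock: 9.55
position: [0.5258, -0.1284, 0.0752]
tool_rot: [3.141, 0.001, 2.546]
force: [-0.3, 0.4, -0.5]
grip_width: 0.0554
finger_force: 0.0
```

```bash
python3 go.py 592 -142 80 96.3
```

```text
t 9.55 shift cm [-6.24  2.59 -0.48] rot [0.001 0.001 0.865]
```

>>> play_rows([
  [-1.2,0.5,0,0,0,0.14,0.3],
  [-2.5,1,0,0,0,0.28,0.3],
  [-3.8,1.5,0,0,0,0.42,0.3],
  [-5,2,0,0,0,0.56,0.3],
  [-6.2,2.6,0,0,0,0.7,0.3],
])

```text
clock: 10.05
position: [0.5918, -0.1416, 0.0751]
tool_rot: [3.141, 0.001, 1.846]
force: [0.3, 1.4, -0.5]
grip_width: 0.0557
finger_force: 0.0
```

```bash
python3 go.py 592 -142 -33.5 96.3
```

```text
t 10.05 shift cm [-0.04  0.   10.86] rot [0.    0.001 0.165]
```

>>> play_rows([
  [0,0,3,0,0,0.1,0.3],
  [0,0,6,0,0,0.165,0.3],
  [0,0,8.5,0,0,0.165,0.3],
  [0,0,10,0,0,0.165,0.3],
  [0,0,10.8,0,0,0.165,0.3],
])

```text
clock: 10.55
position: [0.5907, -0.1414, -0.034]
tool_rot: [-3.141, -0.0, 1.687]
force: [0.6, 0.5, 0.6]
grip_width: 0.0554
finger_force: 0.0
```

```bash
python3 - <<'E'
from h import *
s=observe();q=s["position"][:2]*1000;print(s["position"],np.degrees(s["tool_rot"][2]),"along %.1f across %.1f"%((q-B)@D,(q-B)@N))
p=side(6)
cv2.imwrite("pics/side6.png",cv2.resize(p[140:260,165:325,::-1],None,fx=5,fy=5,interpolation=cv2.INTER_CUBIC))
E
```

```text
[ 0.59071704 -0.14139211 -0.03396392] 96.66104538097017 along -317.1 across -1.4
side red [591.5 -96. ] 5.9722443 across 4.3 wax [577.1   8.4] along -166.7 across 1.5 red->wax 97.84505360993863
```

View pics/side6.png

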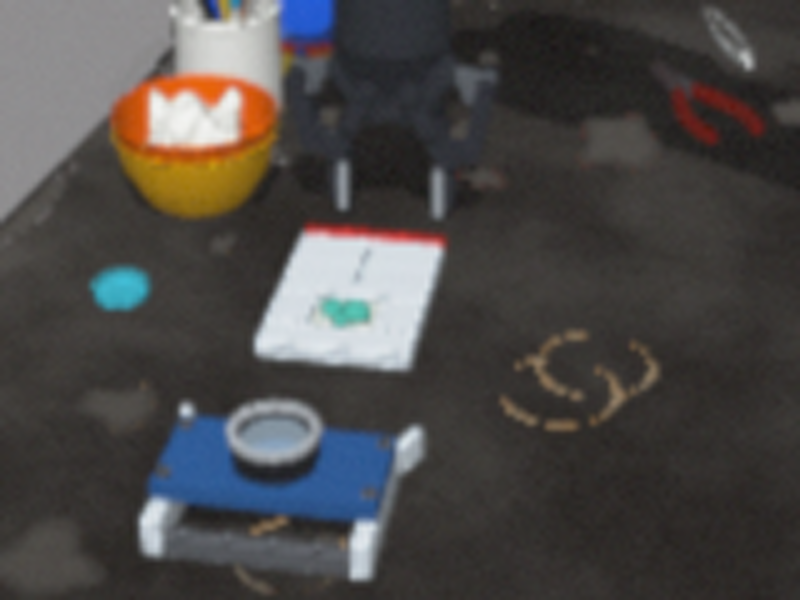

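Fingers are centred behind the red end (tips near (343,205) and (438,215), carrier rear edge at y≈235). I push along the passage.

>>> play_rows([
  [1.0,0.1,0,0,0,0.006,0.3],
  [2.0,0.1,0,0,0,0.006,0.3],
  [2.7,0.1,0,0,0,0.006,0.3],
  [3.3,0.1,0,0,0,0.006,0.3],
  [4.0,0.1,0,0,0,0.006,0.3],
])

```text
clock: 11.1
position: [0.5879, -0.1017, -0.0321]
tool_rot: [3.14, 0.001, 1.681]
force: [0.9, -4.1, 3.2]
grip_width: 0.0554
finger_force: 1.9
```

>>> play_rows([
  [0.8,0,0,0,0,0,0.3],
  [1.6,0,0,0,0,0,0.3],
  [2.4,0,0,0,0,0,0.3],
  [3.2,0,0,0,0,0,0.3],
  [4.0,0,0,0,0,0,0.3],
])

```text
clock: 11.6
position: [0.583, -0.0613, -0.0328]
tool_rot: [-3.142, 0.0, 1.681]
force: [-0.4, -3.5, 2.8]
grip_width: 0.0556
finger_force: 1.9
```

>>> play_rows([
  [0.8,0,0,0,0,0,0.3],
  [1.6,0,0,0,0,0,0.3],
  [2.4,0,0,0,0,0,0.3],
  [3.0,0,0,0,0,0,0.3],
  [3.4,0,0,0,0,0,0.3],
])

```text
clock: 12.1
position: [0.5792, -0.0273, -0.0329]
tool_rot: [-3.141, -0.0, 1.681]
force: [0.4, -3.4, 1.0]
grip_width: 0.0556
finger_force: 1.7
```

```bash
python3 - <<'E'
from h import *
s=observe();q=s["position"][:2]*1000;print(s["position"],np.degrees(s["tool_rot"][2]),"along %.1f across %.1f"%((q-B)@D,(q-B)@N))
p=side(7,(185,180,272,250))
cv2.imwrite("pics/side7.png",cv2.resize(p[140:260,165:325,::-1],None,fx=5,fy=5,interpolation=cv2.INTER_CUBIC))
E
```

```text
[ 0.57915222 -0.02731519 -0.03286588] 96.32703805976038 along -202.4 across -0.4
side red [581.7 -11.4] 5.6811676 across 3.9 wax [567.1  91.5] along -83.0 across 0.7 red->wax 98.08778137544654
```

View pics/side7.png

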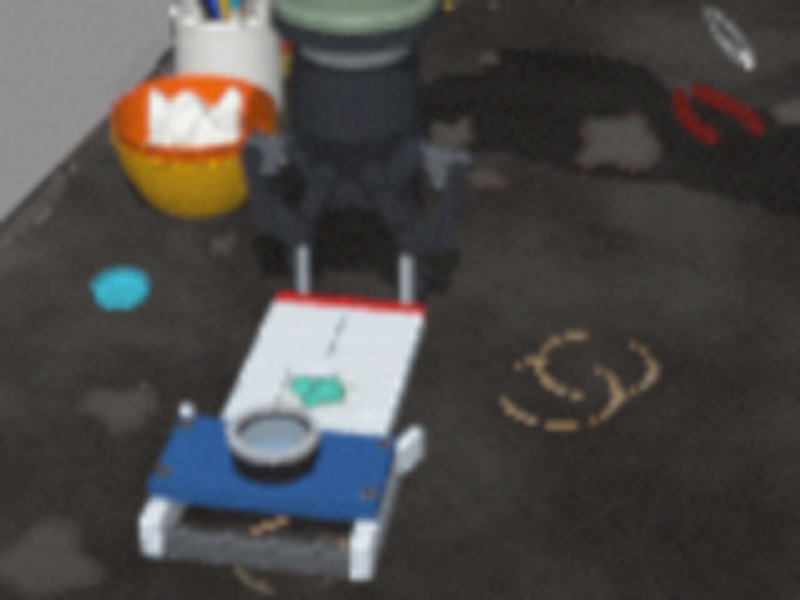

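Carrier straight, nose entering the passage, about 91–95 mm left. (That was the last picture I may view; from here I use numbers.)

>>> play_rows([
  [0.8,0,0,0,0,0,0.3],
  [1.6,0,0,0,0,0,0.3],
  [2.4,0,0,0,0,0,0.3],
  [3.2,0,0,0,0,0,0.3],
  [4.0,0,0,0,0,0,0.3],
])

```text
clock: 12.65
position: [0.5747, 0.0125, -0.0329]
tool_rot: [-3.141, -0.0, 1.681]
force: [0.1, -1.1, -0.3]
grip_width: 0.0556
finger_force: 1.1
```

>>> play_rows([
  [0.8,0,0,0,0,0,0.3],
  [1.6,0,0,0,0,0,0.3],
  [2.4,0,0,0,0,0,0.3],
  [3.1,0,0,0,0,0,0.3],
  [3.6,0,0,0,0,0,0.3],
])

```text
clock: 13.15
position: [0.5708, 0.0483, -0.0328]
tool_rot: [-3.141, -0.0, 1.681]
force: [-0.2, -2.0, -0.6]
grip_width: 0.0561
finger_force: 0.9
```

>>> play_rows([
  [0.2,0,0,0,0,0,0.3],
  [0.4,0,0,0,0,0,0.3],
  [0.6,0,0,0,0,0,0.3],
  [0.8,0,0,0,0,0,0.3],
  [1.0,0,0,0,0,0,0.3],
])

```text
clock: 13.65
position: [0.5699, 0.0574, -0.0328]
tool_rot: [-3.142, 0.0, 1.68]
force: [0.5, -1.3, -0.9]
grip_width: 0.0555
finger_force: 0.8
```

>>> play_rows([
  [0.1,0,0,0,0,0,0.3],
  [0.2,0,0,0,0,0,0.3],
  [0.3,0,0,0,0,0,0.3],
  [0.4,0,0,0,0,0,0.3],
  [0.5,0,0,0,0,0,0.3],
])

```text
clock: 14.15
position: [0.5693, 0.0624, -0.0328]
tool_rot: [3.142, 0.0, 1.681]
force: [0.9, -0.7, -2.3]
grip_width: 0.0556
finger_force: 0.8
```

>>> play_rows([
  [0.1,0,0,0,0,0,0.3],
  [0.15,0,0,0,0,0,0.3],
  [0.2,0,0,0,0,0,0.3],
  [0.25,0,0,0,0,0,0.3],
  [0.3,0,0,0,0,0,0.3],
])

```text
clock: 14.65
position: [0.569, 0.0649, -0.0328]
tool_rot: [3.142, 0.0, 1.68]
force: [1.0, -5.6, -1.9]
grip_width: 0.0554
finger_force: 2.8
```

>>> play_rows([
  [0.05,0,0,0,0,0,0.3],
  [0.1,0,0,0,0,0,0.3],
  [0.15,0,0,0,0,0,0.3],
  [0.2,0,0,0,0,0,0.3],
  [0.2,0,0,0,0,0,0.3],
])

```text
clock: 15.15
position: [0.569, 0.065, -0.0328]
tool_rot: [3.141, 0.002, 1.679]
force: [1.5, -13.1, -2.1]
grip_width: 0.0558
finger_force: 6.6
```

```bash
python3 - <<'E'
from h import *
s=observe();q=s["position"][:2]*1000;print(s["force"],"along %.1f across %.1f"%((q-B)@D,(q-B)@N))
p,d=viewer.grab_frame("side");M=masks(p)
r=rect("side",M["red"].astype(np.uint8),(185,180,272,250),.012);print(r,(r[0]-B)@D,(r[0]-B)@N)
E
```

```text
[  1.45743697 -13.07139602  -2.06221548] along -109.5 across -0.3
(array([569.85455322,  81.09870148]), array([92.14009094, 13.92762089]), np.float32(6.255493)) -93.61853259629602 2.2952491547340887
```

Force rises to 13 N with no further motion at the expected distance, so the nose is on the stop. I back off and check.

>>> play_rows([
  [-0.3,0,0,0,0,0,0.3],
  [-1.5,0,0,0,0,0,0.3],
  [-3.5,0,0,0,0,0,0.3],
  [-6,0,-1,0,0,0,0.3],
  [-9,0,-4,0,0,0,0.3],
])

```text
clock: 15.7
position: [0.5772, -0.0227, 0.0058]
tool_rot: [-3.138, -0.001, 1.682]
force: [-0.1, 0.3, 0.4]
grip_width: 0.0556
finger_force: 0.0
```

>>> play_rows([
  [-4,-2,-3,0,0,0,0.3],
  [-8,-4,-6,0,0,0,0.3],
  [-12,-6,-9,0,0,0,0.3],
  [-15,-8,-11,0,0,0,0.3],
  [-15,-8,-11,0,0,0,0.3],
])

```text
clock: 16.2
position: [0.5142, -0.1863, 0.1205]
tool_rot: [3.138, 0.003, 1.674]
force: [1.0, 0.5, -0.3]
grip_width: 0.0559
finger_force: 0.0
```

```bash
python3 - <<'E'
from h import *
print(observe()["position"],observe()["force"],observe()["clock"])
for n,rc in(("side",(185,180,272,250)),("top",(205,155,260,215))):
    p,d=viewer.grab_frame(n);M=masks(p)
    try:
        r=rect(n,M["red"].astype(np.uint8),rc,.012);print(n,r,"along %.1f across %.1f"%((r[0]-B)@D,(r[0]-B)@N))
    except Exception as e: print(n,e)
    wx=M["wax"][rc[1]:rc[3],185:272].sum();print("wax px",wx)
    # bystanders vs start
    q=np.load(n+"0.npz")["p"];df=(np.abs(q.astype(int)-p).sum(2)>120)
    print("dish/pots/pliers diff px",[int(df[a:b,c:e].sum()) for a,b,c,e in ([(190,205,180,198),(284,314,212,262),(152,170,292,322)] if n=="side" else [(196,226,132,154),(207,240,332,372)])])
E
```

```text
[ 0.51419285 -0.18634831  0.12052188] [ 0.96040503  0.53804372 -0.32027243] 16.2
side (array([569.82470703,  81.34331512]), array([92.14152527, 13.52928257]), np.float32(6.162567)) along -93.4 across 2.3
wax px 3
dish/pots/pliers diff px [0, 0, 12]
top (array([567.27160645,  77.44847107]), array([99.543396  , 14.10065079]), np.float32(6.2691956)) along -97.0 across -0.7
wax px 0
dish/pots/pliers diff px [0, 36]
```

```bash
python3 -c "
from workcell import bot
print(bot.job_done())"
```

```text
the job is handed in; nothing more can be done
None
```

I pushed the carrier nose first under the bridge until it rested against the stop; the last camera check put the recess about 1 mm from the loupe's axis and square with the passage. I moved the hand clear and handed the job in at 16.2 s, with no verdict returned. The wax was hidden under the bridge, so I could not confirm it at the end. On one early pass the fingers went over the carrier close to the wax, without moving either. The pots and dish looked unchanged; the battery was not checked, and a few pixels changed around the pliers, which the hand never came near.

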